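# Third hand at the sterilising container

## Robot

A 7-joint arm with a two-finger parallel gripper is mounted at the origin on a cart in front of the work surface, level with it; the furniture and walls round the work are solid. World frame = base frame: x ahead of the robot, y to its left, z up, the work surface at z = 0. Lengths are in mm, angles in rad, forces in N, time in s.
With the tool pointing down it reaches from about 400 to 900 mm from the base axis. Payload 5.6 kg.
Tool frame: the origin (TCP) lies on the centre line of the jaws, within the pads' length; the fingertips stand 25 mm ahead of it and the grasp point (between the pads) lies 6 mm ahead of it; z points along the fingers, y is the line along which they close (so a half turn about z gives the same grasp; the last joint's range is limited). The gripper opens to 92 mm and grips with 3 to 60 N. Pads are 20 mm wide; open, the fingers measure 128 mm over their backs; the gripper's body (75 mm by 189 mm) begins 69 mm behind the grasp point.
Start: joints at [-0.043, 0.468, -0.012, 1.603, 0.006, 1.071, -0.056], TCP at [650.006, -0.043, 239.592] pointing down, gripper open.
Joint ranges: [-2.53, 2.53], [-0.31, 2.02], [-1.57, 1.55], [0.28, 2.44], [-1.29, 4.43], [0.15, 1.84], [-2.92, 2.92]. Speed limits (rad/s): [2.57, 2.57, 3.14, 3.14, 3.14, 3.14, 3.14].

## Interface

Orientations are given as a rotation vector (axis times angle).
In Python, from bench import manip, hand, sensors, vision, ticket gives the robot as it stands. Calls block until the motion is done:
- manip.move_pose(position, orientation): joint-space move of the TCP to a pose.
- manip.move_linear(position, max_speed=150, attitude=None): straight line of the TCP; attitude=None keeps the orientation; max_speed is the mean speed in mm/s.
- manip.movej(angles): joint-space move.
- hand.move_gripper(opening, force=None): finger opening in mm; force is the grip in N (None keeps the last); returns when the fingers have stopped.
- manip.sleep(seconds).
- manip.inverse_kinematics(position, orientation): joint angles nearest the present ones, or None.
- sensors.observe(): the state.
- vision.read_camera(name): name is "scene" or "side" or "wrist"; returns the picture (400x640x3 uint8, red, green, blue); there is no depth.
- vision.get_calibration(name): a dict with "fx", "fy", "cx", "cy" (pixels), "cam_to_world" (4x4, takes a point from camera to world coordinates). Camera axes: x right, y down, z forward; pixel columns grow to the right and rows downward; lengths in mm; the calibration is good to about 2 mm. The wrist camera is an equidistant fisheye: a pixel r from the principal point sees the ray r / f radians off the axis. A picture is of the moment at which its call begins: read the wrist's pose just before it. get_calibration takes no time and is no camera call; for the wrist camera it gives the pose at the moment of the call.
A pose or a line that the arm cannot do raises manip.MotionError and nothing moves.
- ticket.finish_job(): hands the job in; it is judged then, once.
The state is a dict: "t": time; "joints": joint angles; "joint_vel": joint speeds; "effort": joint torques, N m; "tool_pos": TCP position; "ee_rot": TCP orientation; "ft_force": force on the tool from outside, world axes, zero at the start; "moment": the same for the moment, N m; "gripper_width": finger opening in mm; "grasp_force": force on a finger pad.
Only numpy, scipy, OpenCV 4.12 (cv2) and the standard library are available. Lean on these libraries where they do the work, as an engineer would, in place of code of your own. Each camera call takes 0.05 s, during which the arm holds its last target. There are 200 camera calls.

## Task

Please be my third hand while I snap the two end latches of the sterilising container. Take out the carton of indicator strips that was left standing in it and stand it upright on the table clear of the container, then lift the teal-blue lid by its handle, set it squarely over the container's rim and press it straight down until the seal carries a steady 12 newtons or so, the weight of the lid included. Hold that push for at least three seconds and finish while still holding the handle and pressing: do not let go, do not crush the seal with more than 30 newtons, and leave the other things on the table where they are.

Things in the scene. Friction and masses are not known exactly. Their poses are not given: they have to be found in the camera images.
- container: Fixed aluminium container, open on top, 252 (x) x 150 (y) mm over its rim flange; does not move. Origin: centre of its underside, on the table; z up. Flange 66 to 70 mm above the origin, orange-red silicone seal on it up to 82 mm. Inside 234 x 132 mm, basket floor 22 mm up. Two clamps lie in its -x half, the carton stands in its +x half. The latches at its short ends are not the robot's business.
- seat (a point): Centre of the container's mouth, level with the top of the unpressed seal, 82 mm above the table; axes as the container's (x along its length, z up). With the lid lying on the unpressed seal the lid's handle point is 36 mm straight above this point; every mm of squeeze lowers it by 1 mm.
- seal (a joint): How far the seal is squeezed down, in m: 0 free, 0.009 at most. It springs back with 2.5 N per mm of squeeze, evenly all round (12 N at 4.8 mm); the lid's weight alone squeezes it by about 1.6 mm.
- lid_handle (a point): Centre of the black handle bar (96 mm long in x, 14 wide in y, 12 high, 24 mm free under it) of the loose teal-blue lid, 60 mm above its lower edge; z up. Lid 273 (x) x 171 mm, 0.36 to 0.48 kg, right way up on the table. Its underside, which meets the seal, is 36 mm below this point; its skirt reaches 24 mm lower, 3 mm clear of the rim flange all round, 9 mm at its flared lower edge. Fits either way round.
- carton_centre (a point): Centre of the white and green carton, 60 x 30 x 88 mm, about 90 g, standing on end on the basket floor (centre 66 mm above the table, top 28 mm above the seal). Its x lies along the 60 mm side, y up along the 88 mm, z across the 30 mm. Stood on the table, its centre is 44 mm up. The table at world x 0.40 to 0.60, y -0.28 to -0.37 m is always free.
- kidney_dish: Steel kidney dish with instruments, 95 x 202 x 34 mm, on the table to the right; origin at its underside. Leave alone.
- gallipot: Small steel bowl, 79 mm across, 40 mm high, to the right beyond the free table; origin at its underside. Leave alone.
- forceps_jar: Steel jar with a forceps, 59 mm across, 194 mm high, at the back; origin at its underside. Leave alone.
- gauze_jar: Glass jar of cotton balls, 85 mm across, 116 mm high, at the back; origin at its underside. Leave alone.
There are look-alikes about, which are no part of the job. Leave any red look-alike of the part that bears carton_centre alone.

How it is judged (in metres and radians):
On the way, in this order (a step that is already met when the one before it is completed fails the run):
1. the carton stands upright on the table, clear of the container and released (height (world z) of carton_centre below 0.049 m and angle between carton_centre's own y axis and vertical below 0.1 rad and contact force between carton and anything else above 0.3 N and contact force between the fingers and carton below 0.05 N and contact force between carton and container below 0.05 N and horizontal distance between carton_centre and seat above 0.1 m and linear speed of carton below 0.03 m/s), for 0.2 s.
2. the lid sits squarely on the seal and is pressed down by its handle with 7 to 18 N, for 2.5 s without a break (horizontal distance between lid_handle and seat below 0.007 m and angle between the x axis of lid_handle and the x axis of seat, either way round below 0.05 rad and angle between lid_handle's own z axis and vertical below 0.04 rad and value of joint seal between 0.0025 and 0.0078 m and contact force between lid and container between 7 and 18 N and contact force between the fingers and lid above 2 N), for 2.5 s.
At the end, for the whole second after the job is handed in: Still gripping the handle, pressing the lid on the seal with 7 to 18 N (squeezed 2.5 to 7.8 mm); lid centred within 7 mm, in line within 0.05 rad, level within 0.04 rad; carton upright on the table, touching neither container, lid nor robot, 100 mm or more from the container's centre (all of step 2 and height (world z) of carton_centre below 0.049 m and angle between carton_centre's own y axis and vertical below 0.1 rad and horizontal distance between carton_centre and seat above 0.1 m and contact force between carton and container below 0.05 N and contact force between carton and lid below 0.05 N and contact force between the arm and carton below 0.05 N); the arm keeps its last pose, push and grip.
It fails at once if the lid is pressed or struck on the container with more than 30 N (contact force between lid and container above 30 N).
It fails at once if a bystander is moved by more than 15 mm (distance of any of kidney_dish, gallipot, forceps_jar, gauze_jar from where it was at the start of the episode above 0.015 m).
It also fails if it takes over 70 s, if anything falls off the work surface, if the arm or the gripper's body presses on something with over 40 N, if the wrist force passes 120 N, or if a joint passes its speed limit or range.

## Working session

There is one attempt and no reset: what is moved stays moved. The work goes in short steps, each a Python script; the robot and the scene stay as the last script left them, time stands still between calls to the robot, and variables do not carry over. Pictures are saved under pics/ and viewed, at most 10 in all, crops included, and the job is handed in when it is done.

```bash
ls; mkdir -p pics; python3 - <<'E'
from bench import manip, hand, sensors, vision, ticket
import cv2,numpy as np
np.set_printoptions(precision=4,suppress=True)
for n in ["scene","side","wrist"]:
    c=vision.get_calibration(n); print(n,c)
    im=vision.read_camera(n); cv2.imwrite(f"pics/{n}0.png",im[:,:,::-1])
print(sensors.observe())
a=cv2.imread("pics/scene0.png");b=cv2.imread("pics/side0.png")
E
```

```text
pics
scene {'fx': 412.2936022254659, 'fy': 412.2936022254659, 'cx': 320.38592414668057, 'cy': 207.76827668035483, 'cam_to_world': array([[   0.6526,   -0.4025,    0.6419, -213.581 ],
       [  -0.7576,   -0.3394,    0.5575, -762.5259],
       [  -0.0065,   -0.8502,   -0.5264,  779.4152],
       [   0.    ,    0.    ,    0.    ,    1.    ]])}
side {'fx': 518.1774166743963, 'fy': 518.1774166743963, 'cx': 314.1310332775118, 'cy': 194.82888759530243, 'cam_to_world': array([[   0.6296,   -0.6066,    0.4855, -271.4483],
       [  -0.7769,   -0.4926,    0.392 , -744.4608],
       [   0.0014,   -0.624 ,   -0.7814, 1515.0445],
       [   0.    ,    0.    ,    0.    ,    1.    ]])}
wrist {'fx': 309.70691628693146, 'fy': 309.70691628693146, 'cx': 321.7626128353229, 'cy': 198.18533666437557, 'cam_to_world': array([[  1.    ,   0.0001,  -0.0012, 650.4246],
       [ -0.0002,  -0.9601,  -0.2797,  79.5333],
       [ -0.0012,   0.2797,  -0.9601, 384.3495],
       [  0.    ,   0.    ,   0.    ,   1.    ]])}
{'t': 0.15, 'joints': array([-0.043 ,  0.4682, -0.0116,  1.6034,  0.006 ,  1.0714, -0.0563]), 'joint_vel': array([-0.0004, -0.0029,  0.0007, -0.0029, -0.001 ,  0.0003,  0.0019]), 'effort': array([  0.0005, -52.0953,  -0.0122, -24.3975,  -0.0566,   0.0153,
         0.0001]), 'tool_pos': array([649.6013,  -0.0502, 238.8706]), 'ee_rot': array([-2.2209, -2.2208,  0.0016]), 'ft_force': array([ 0.4279, -0.1328,  0.2609]), 'moment': array([-0.0384,  0.0287,  0.0167]), 'grasp_force': 0.0, 'gripper_width': 91.77616503986889}
```

View pics/scene0.png

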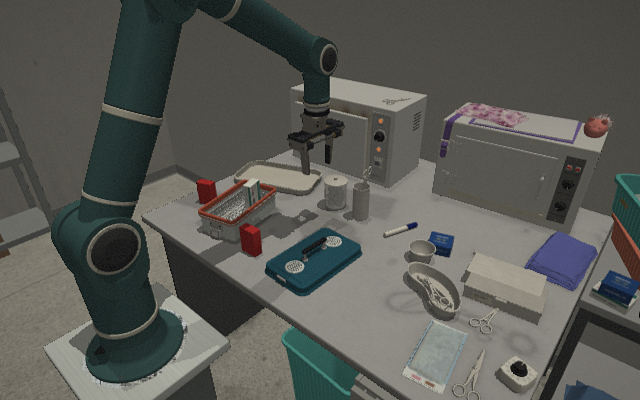

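View pics/side0.png

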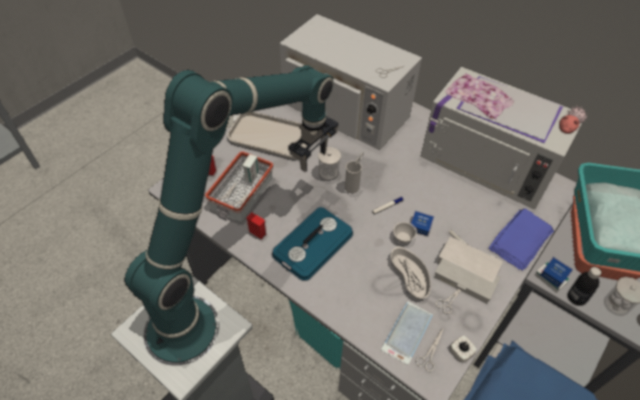

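View pics/wrist0.png

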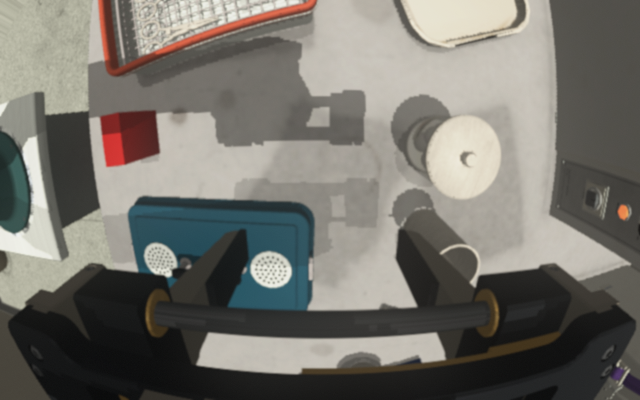

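Candidates for the carton: the white/green one standing in the container at scene (251,187), and red look-alikes at (206,191) and (251,240). The white/green one fits. The teal lid is at (313,260). Next I'll locate these roughly and confirm the carton in an enlarged crop.

```bash
cat > h.py <<'E'
from bench import manip, hand, sensors, vision, ticket
import cv2,numpy as np
from scipy.spatial.transform import Rotation as Ro
np.set_printoptions(precision=3,suppress=True)
def down(yaw):  # tool z down; tool y (closing line) at angle yaw from world x
    y=np.array([np.cos(yaw),np.sin(yaw),0]);z=np.array([0,0,-1.])
    return Ro.from_matrix(np.c_[np.cross(y,z),y,z]).as_rotvec()
def shot(n):
    c=vision.get_calibration(n); return vision.read_camera(n),c
def cast(px,c,n,z):
    px=np.asarray(px,float).reshape(-1,2)
    d=(px-[c["cx"],c["cy"]])/[c["fx"],c["fy"]]
    if n=="wrist":
        r=np.linalg.norm(d,axis=1,keepdims=True)+1e-9; v=np.c_[d/r*np.sin(r),np.cos(r)]
    else: v=np.c_[d,np.ones(len(d))]
    T=c["cam_to_world"]; v=v@T[:3,:3].T; o=T[:3,3]
    return (o+v*((z-o[2])/v[:,2])[:,None])[:,:2]
def mask(im,lo,hi):
    return cv2.inRange(cv2.cvtColor(im,cv2.COLOR_RGB2HSV),lo,hi)
def biggest(m):
    cs,_=cv2.findContours(m,cv2.RETR_EXTERNAL,cv2.CHAIN_APPROX_NONE)
    return max(cs,key=cv2.contourArea).reshape(-1,2)
ORANGE=((3,120,80),(14,255,255)); TEAL=((92,120,30),(106,255,200)); GREEN=((40,60,40),(85,255,255))
def rect(px,c,n,z):
    p=cast(px,c,n,z).astype(np.float32); (x,y),(w,h),a=cv2.minAreaRect(p)
    if w<h: w,h,a=h,w,a+90
    return np.array([x,y,w,h,(a+90)%180-90])
E
python3 - <<'E'
from h import *
for n in ["scene","side"]:
    c=vision.get_calibration(n); im=cv2.imread(f"pics/{n}0.png")[:,:,::-1].copy()
    y0,y1=(140,320)
    m=mask(im,*ORANGE); m[:, :195]=0; m[:,290:]=0
    ys,xs=np.nonzero(m); print(n,"container",rect(np.c_[xs,ys],c,n,80), len(xs))
    m=mask(im,*TEAL); m[:,:240]=0; m[:200]=0;m[320:]=0;m[:,375:]=0
    k=biggest(m); print("lid", rect(k,c,n,15), k.min(0),k.max(0))
c=vision.get_calibration("scene"); im=cv2.imread("pics/scene0.png")
print("carton top px251,181 z110",cast([251,181],c,"scene",110))
cv2.imwrite("pics/crop1.png",cv2.resize(im[160:265,180:320],None,fx=5,fy=5,interpolation=cv2.INTER_CUBIC))
E
```

```text
scene container [448.526 202.975 385.973 264.41   37.75 ] 568
lid [ 493.659 -123.47   282.84   182.006   -2.288] [265 229] [361 295]
side container [503.948 228.91  249.377 148.202  12.223] 392
lid [ 496.332 -118.201  264.651  160.318   -2.142] [274 209] [350 278]
carton top px251,181 z110 [[581.254 244.138]]
```

View pics/crop1.png

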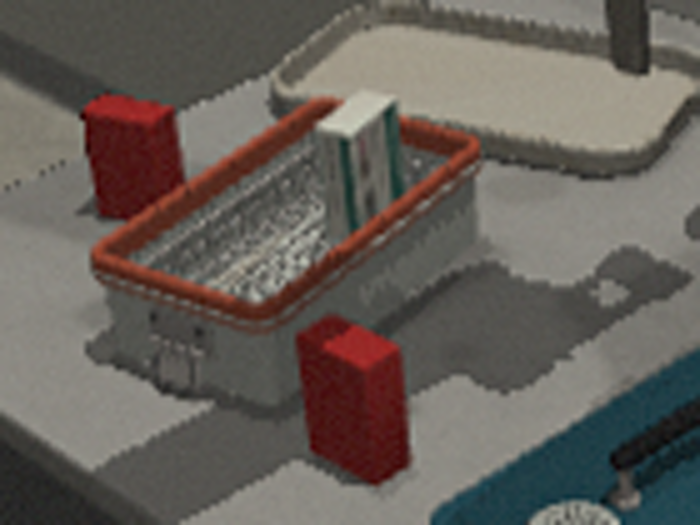

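The crop shows the white/green carton at about (360,160) standing in the container's +x half. The two red cartons stand on the table and are the look-alikes. Next is a look from above with the wrist camera.

```bash
python3 - <<'E'
from h import *
manip.move_pose([530,185,330],down(0)); manip.sleep(0.3)
im,c=shot("wrist"); cv2.imwrite("pics/w1.png",im[:,:,::-1])
m=mask(im,*ORANGE); m[250:]=0
ys,xs=np.nonzero(m); print("cont",rect(np.c_[xs,ys],c,"wrist",82)); print(sensors.observe()["t"],sensors.observe()["tool_pos"])
m=mask(im,*ORANGE)
print(c["cam_to_world"])
E
```

```text
cont [500.341 256.615 261.784 233.303  21.964]
1.4417 [530.325 184.268 329.482]
[[  1.     -0.002  -0.001 531.398]
 [ -0.002  -0.96   -0.28  263.659]
 [ -0.001   0.28   -0.96  474.927]
 [  0.      0.      0.      1.   ]]
```

View pics/w1.png

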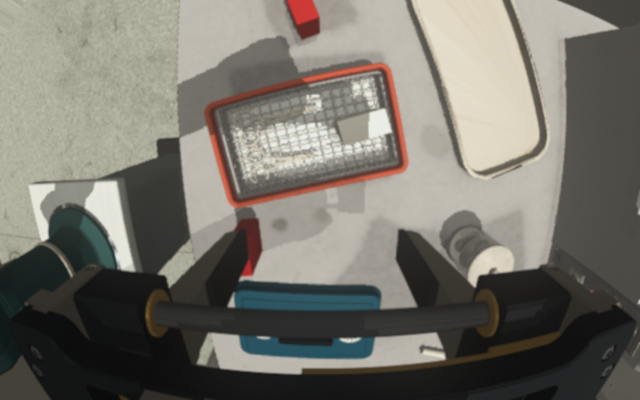

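The seal ring spans about (207–407, 65–206), with the carton top near (365,126), partly shaded. I'll take an enlarged crop for its corners and fit the seal ring on its own.

```bash
python3 - <<'E'
from h import *
im=cv2.imread("pics/w1.png")[:,:,::-1].copy(); c=vision.get_calibration("wrist")
m=mask(im,*ORANGE); m[215:]=0;m[:58]=0
k=biggest(m); print("cont",rect(k,c,"wrist",82),k.min(0),k.max(0))
for z in(70,78): print(rect(k,c,"wrist",z))
np.save("k.npy",k)
cv2.imwrite("pics/crop2.png",cv2.resize(im[90:160,310:410,::-1],None,fx=8,fy=8,interpolation=cv2.INTER_CUBIC))
E
```

```text
cont [510.271 232.09  246.569 146.136  12.498] [205  63] [407 207]
[509.631 231.119 254.096 150.598  12.498]
[510.057 231.767 249.078 147.624  12.498]
```

View pics/crop2.png

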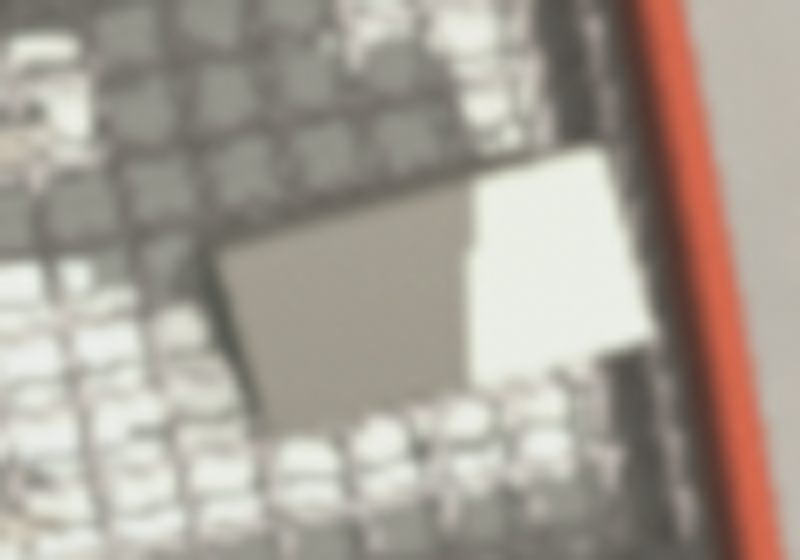

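Crop 2 shows the carton's top with corners at full-image pixels (337,121), (386,108.5), (392,132) and (343,144); the left part is only in shadow. I'll cast them at z=110 and grasp across the 30 mm side.

```bash
python3 - <<'E'
from h import *
c=vision.get_calibration("wrist")
k=np.load("k.npy")
q=np.array([[215,250],[605,148],[655,335],[262,435]])/8+[309.5,89.5]
p=cast(q,c,"wrist",110); ctr=p.mean(0); r=rect(q,c,"wrist",110); print(p,ctr,r)
R=np.deg2rad(-12.5); d=ctr-[510,231.9]; print("in container frame",d[0]*np.cos(R)-d[1]*np.sin(R),d[0]*np.sin(R)+d[1]*np.cos(R))
yaw=np.deg2rad(r[4])-np.pi/2
x,y=ctr
hand.move_gripper(60,25)
manip.move_pose([x,y,200],down(yaw)); manip.move_linear([x,y,130],100); manip.sleep(.2)
im,c=shot("wrist"); cv2.imwrite("pics/w2.png",im[:,:,::-1])
o=sensors.observe();print(o["t"],o["tool_pos"],o["joints"],yaw)
E
```

```text
[[548.135 251.637]
 [605.728 267.998]
 [614.001 240.259]
 [555.227 224.244]] [580.773 246.034] [580.81  246.211  60.917  28.938  15.243]
in container frame 72.15460339688278 -1.5186195204468085
4.3583 [581.097 246.192 130.652] [-0.519  0.556  0.089  1.741 -0.063  0.846 -1.707] -1.3047607818078126
```

View pics/w2.png

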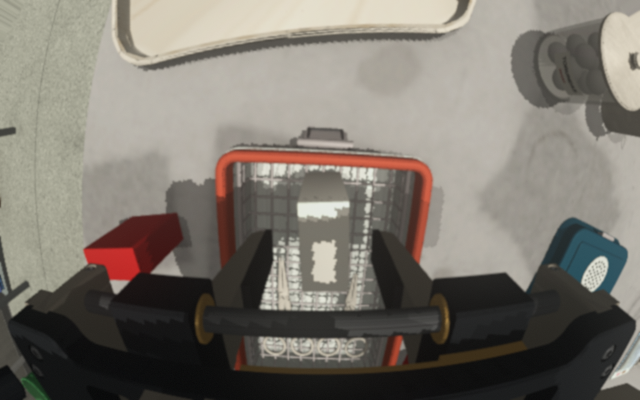

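The carton sits centred between the open fingers (columns 260/385, carton at about 323). I'll grasp it and stand it on the free table.

```bash
python3 - <<'E'
from h import *
x,y=580.8,246.1
manip.move_linear([x,y,96],60); hand.move_gripper(20,20); o=sensors.observe(); print(o["gripper_width"],o["grasp_force"],o["ft_force"])
manip.move_linear([x,y,215],120); o=sensors.observe(); print(o["gripper_width"],o["ft_force"],o["tool_pos"])
X,Y=500,-320
manip.move_pose([X,Y,180],down(-np.pi/2)); print(sensors.observe()["gripper_width"],sensors.observe()["t"])
manip.move_linear([X,Y,84],100); manip.sleep(.3); f0=sensors.observe()["ft_force"][2]
z=80
while z>70:
    manip.move_linear([X,Y,z],30); o=sensors.observe(); print(z,o["tool_pos"][2],o["ft_force"][2]-f0)
    if o["ft_force"][2]-f0>1.5: break
    z-=1
hand.move_gripper(55); manip.sleep(.4)
manip.move_linear([X,Y,200],150); o=sensors.observe(); print(o["t"],o["ft_force"])
E
```

```text
29.977743016787066 19.96463656425476 [-0.491  0.393  1.523]
29.65871558338953 [ 1.39   0.121 -1.314] [580.251 245.849 214.033]
29.84221552734557 8.8333
80 79.6567332502402 0.24768985931989024
79 78.92290822968899 0.4224093038406891
78 77.9537512547972 0.1459985713688946
77 76.92744899210768 -1.0050425144342374
76 75.91863729579619 -0.8239971098647197
75 74.93712124572613 0.684050513574574
74 74.6381420155395 5.698640515750531
13.9583 [0.15  0.017 0.083]
```

```bash
python3 - <<'E'
from h import *
manip.move_pose([515,-165,330],down(0)); manip.sleep(0.3)
im,c=shot("wrist"); s,cs=shot("scene")
m=mask(im,*TEAL); m[260:]=0; k=biggest(m); print("lid",k.min(0),k.max(0)); 
for z in(5,20,30): print(rect(k,c,"wrist",z))
x0,y0,x1,y1=*(k.min(0)-10),*(k.max(0)+10)
x0,y0=max(x0,0),max(y0,0)
hsv=cv2.cvtColor(im,cv2.COLOR_RGB2HSV)
b=(hsv[...,2]<60).astype(np.uint8)*255; b2=np.zeros_like(b); hull=cv2.convexHull(k.reshape(-1,1,2)); cv2.fillConvexPoly(b2,hull,255)
b2=cv2.erode(b2,np.ones((25,25)))&b; kb=biggest(b2); print("bar",kb.min(0),kb.max(0)); 
print(rect(kb,c,"wrist",62))
print("t",sensors.observe()["t"])
cv2.imwrite("pics/w3.png",np.vstack([im[:300],s[150:350]])[:,:,::-1])
E
```

```text
lid [227  78] [401 185]
[ 500.778 -118.39   266.998  163.758   -2.442]
[ 501.255 -117.351  258.478  158.532   -2.442]
[ 501.573 -116.658  252.798  155.048   -2.442]
bar [276 129] [346 140]
[ 500.983 -117.17    93.675   13.778   -2.049]
t 15.4083
```

View pics/w3.png

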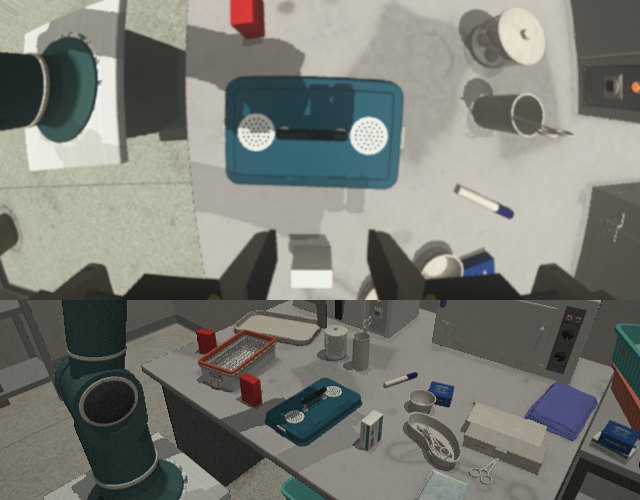

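The wrist part shows the lid centred at (314,133) with the handle bar at (276–346, 129–140). The scene part shows the carton standing upright at (370,432) and released. Before placing the lid, I'll check the red boxes' clearance from the lid footprint, then grip the handle and lift.

```bash
python3 - <<'E'
from h import *
c=vision.get_calibration("scene")
R=Ro.from_euler("z",-12.5,degrees=True).as_matrix()[:2,:2]
for nm,z,q in [("near",0,[[315,455],[375,485],[410,465]]),("near",88,[[300,330],[340,315],[405,350],[365,372]]),("far",0,[[100,212],[130,218],[182,198]]),("far",88,[[90,100],[100,97],[175,103],[170,125]])]:
    print(nm,z,((cast(np.array(q)/5+[180,160],c,"scene",z)-[510,231.8])@R.T).tolist())
x,y=501,-117.2; yaw=np.deg2rad(-92.2)
hand.move_gripper(45,55)
manip.move_pose([x,y,130],down(yaw)); manip.move_linear([x,y,66],70); manip.sleep(.2)
hand.move_gripper(8,55); manip.sleep(.2); o=sensors.observe(); print(o["gripper_width"],o["grasp_force"],o["ft_force"],o["tool_pos"])
manip.move_linear([x,y,80],40); manip.sleep(.3); o=sensors.observe(); print(o["gripper_width"],o["ft_force"],o["moment"],o["tool_pos"])
manip.move_linear([x,y,215],120); manip.sleep(.3); o=sensors.observe(); print(o["gripper_width"],o["ft_force"],o["moment"],o["t"])
E
```

```text
near 0 [[-148.19824188024657, -122.67095775247576], [-155.01167906956724, -172.82103883617214], [-129.11085125268565, -180.24097512785514]]
near 88 [[-142.10008630525022, -118.42901103100897], [-117.99633993948642, -129.87769708283233], [-130.11509120245904, -186.0424813812491], [-159.18901816980227, -178.46595027061355]]
far 0 [[12.319639752716823, 196.36382675571383], [16.020343278353984, 170.89666233626753], [56.20121795993182, 156.1137625658585]]
far 88 [[22.928687821726488, 196.90824554799445], [29.78473031144308, 193.71155903484873], [47.67281323877263, 139.5612062467422], [20.435499118245474, 120.80284028638776]]
13.439688543636775 55.00008523464203 [-0.866 -1.191  0.359] [ 501.042 -117.427   66.031]
13.329874346444392 [-0.271  0.435 -3.758] [0.062 0.094 0.01 ] [ 500.864 -117.205   79.831]
13.240037474811157 [-0.256 -0.025 -3.735] [0.026 0.088 0.056] 21.5833
```

```bash
python3 - <<'E'
from h import *
o=sensors.observe(); c=vision.get_calibration("wrist")
def T(p,rv):
    M=np.eye(4);M[:3,:3]=Ro.from_rotvec(rv).as_matrix();M[:3,3]=p;return M
rel=np.linalg.inv(T(o["tool_pos"],o["ee_rot"]))@c["cam_to_world"]
c["cam_to_world"]=T([581.097,246.192,130.652],down(-1.30476))@rel
im=cv2.imread("pics/w2.png")[:,:,::-1].copy(); m=mask(im,*ORANGE)
R=Ro.from_euler("z",-12.5,degrees=True).as_matrix()[:2,:2]
def out(q,z): return (cast(q,c,"wrist",z)-[510,231.8])@R.T
L=[];Rr=[];U=[]
for r in range(180,235,3):
    xs=np.nonzero(m[r,200:450])[0]+200
    if len(xs)>5: L.append([xs[0]-.5,r]);Rr.append([xs[-1]+.5,r])
for x in range(245,405,4):
    ys=np.nonzero(m[130:200,x])[0]+130
    if len(ys): U.append([x,ys[0]-.5])
for z in(70,76,82):
    l,r,u=out(L,z),out(Rr,z),out(U,z)
    print(z,"y+ edge",np.median(l[:,1]),np.polyfit(l[:,0],l[:,1],1)[0],"y- edge",np.median(r[:,1]),np.polyfit(r[:,0],r[:,1],1)[0],"x+ edge",np.median(u[:,0]),np.polyfit(u[:,1],u[:,0],1)[0])
for n in ["side","scene"]:
    im,cc=shot(n); m=mask(im,*ORANGE); m[:,:195]=0; m[:,290:]=0; m[225:]=0
    cv2.imwrite(f"pics/m_{n}.png",m)
    k=biggest(cv2.morphologyEx(m,cv2.MORPH_CLOSE,np.ones((3,3)))); print(n,cv2.contourArea(k),rect(k,cc,n,76))
E
```

```text
70 y+ edge 76.46328354434291 0.012822113687048428 y- edge -77.51176204150097 -0.004327609461857939 x+ edge 123.70609938290735 0.0029466039217072317
76 y+ edge 74.33424261060141 0.012822113687050253 y- edge -75.16182696479409 -0.004327609461858299 x+ edge 124.52468500330352 0.0029466039217073974
82 y+ edge 72.2052016768599 0.012822113687048676 y- edge -72.81189188808723 -0.004327609461858636 x+ edge 125.34327062369968 0.0029466039217073124
side 2041.5 [506.159 231.446 249.941 148.187  12.33 ]
scene 1740.0 [502.329 240.797 261.646 190.268  14.433]
```

The near view confirms the container at (510, 231.5) with yaw 12.6°. I'll carry the lid over and lower it under force monitoring.

```bash
python3 - <<'E'
from h import *
x,y=510.1,231.4; rv=down(np.deg2rad(-77.4))
manip.move_linear([x,y,215],150,rv)
manip.move_linear([x,y,165],100); manip.sleep(.5)
f0=np.mean([(manip.sleep(.05),sensors.observe()["ft_force"])[1] for _ in range(6)],0); np.save("f0.npy",f0); o=sensors.observe(); print(f0,o["moment"],o["tool_pos"],o["t"])
z=152
while z>=123:
    manip.move_linear([x,y,z],40); o=sensors.observe(); d=o["ft_force"]-f0; 
    if z<140 and z%3==0: print(z,o["tool_pos"],d)
    if np.linalg.norm(d)>5: print("contact",z,o["tool_pos"],d,o["moment"]); break
    z-=1
print(o["t"],o["gripper_width"])
s,_=shot("scene"); w,_=shot("side"); cv2.imwrite("pics/s4.png",np.hstack([cv2.resize(q[a:a+110,180:320],None,fx=2.8,fy=2.8,interpolation=cv2.INTER_CUBIC) for q,a in((s,150),(w,130))])[:,:,::-1])
E
```

```text
[ 0.108  0.348 -4.018] [ 0.019  0.026 -0.015] [510.091 231.403 164.995] 25.6083
138 [510.034 231.35  137.909] [ 0.477 -0.003  0.345]
135 [510.049 231.389 134.927] [-0.05  -0.925  0.073]
132 [510.046 231.37  131.912] [0.102 0.171 0.563]
129 [510.054 231.351 128.94 ] [-0.438 -0.193 -0.281]
126 [510.064 231.374 125.93 ] [ 1.739 -0.048 -0.383]
123 [510.196 231.477 123.16 ] [-1.241 -0.67   2.19 ]
33.3333 13.557141379816313
```

View pics/s4.png

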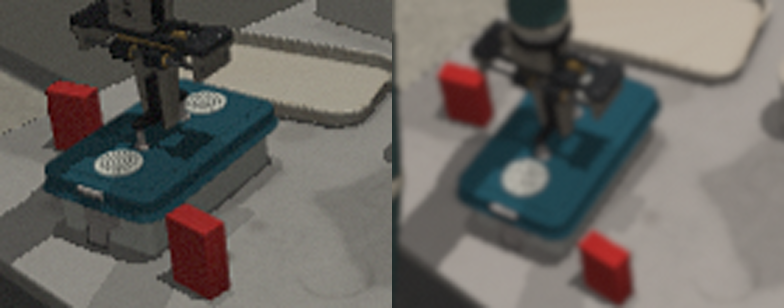

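The lid sits squarely over the rim in both views, with no lateral force. Contact began at TCP z≈124 as expected. Now I'll press to 12 N.

```bash
python3 - <<'E'
from h import *
x,y=510.1,231.4; f0=np.load("f0.npy"); z=123.
def rd(): return np.mean([(manip.sleep(.05),sensors.observe()["ft_force"])[1] for _ in range(8)],0)-f0
for i in range(14):
    z-=1 if i<3 else .5
    manip.move_linear([x,y,z],20); d=rd(); o=sensors.observe(); print(z,o["tool_pos"],d)
    if d[2]>11: break
for _ in range(3): manip.sleep(1); print(rd())
o=sensors.observe(); print(o["t"],o["gripper_width"],o["grasp_force"],o["tool_pos"],o["ee_rot"],down(np.deg2rad(-77.4)))
E
```

```text
122.0 [510.194 231.45  122.093] [-0.976 -0.767  4.935]
121.0 [510.231 231.465 121.122] [-1.078 -0.991  7.445]
120.0 [510.229 231.448 120.237] [-1.467 -0.819  9.612]
119.5 [510.265 231.481 119.876] [-1.823 -1.299 10.232]
119.0 [510.231 231.479 119.487] [-1.971 -1.357 10.992]
118.5 [510.264 231.482 119.117] [-2.452 -1.576 11.903]
[-2.375 -1.806 11.763]
[-2.567 -1.375 12.206]
[-2.604 -1.483 12.096]
41.5333 13.032771929174995 55.00301420688629 [510.258 231.473 119.112] [-3.122 -0.345 -0.001] [3.123 0.345 0.   ]
```

The push is steady at 12 N and about 4.8 mm of squeeze, held for over 3 s. Handing in.

```bash
python3 -c "
from bench import ticket
print(ticket.finish_job())"
```

```text
the job is handed in; nothing more can be done
None
```

The carton stands upright on the free table, and the lid is seated and still held by its handle, pressed at a steady 12 N for over 3 s; I've handed the job in, but no verdict came back.

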